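# Slide mailer under the reader gantry

## Task

Lay the slide mailer flat on the long end of the reader's base plate, lengthwise in the lane, and push it into the low tunnel until it sits centred under the reader head with the same short length showing at both ends. Then press the reader's push button right down and let it come up again, leaving the mailer centred. Do not press the button before the mailer is in place, and leave the timer, the small petri dish and the nearby dropper bottle where they are.

Things in the scene. Friction and masses are not known exactly. Their poses are not given: they have to be found in the camera images.
- reader: Low gantry reader, fixed: white housing (x -30 to +30, y -45 to +45, top z 41 mm) bridging an aluminium base plate. Origin at the plate's underside, below the middle of the tunnel; z up, x along the tunnel in the pushing direction, y to its left. Plate 4 mm thick, y -45 to +45, x -145 (loading end) to +75 (exit end), plus a tab (x -30 to +30, y +45 to +100) with the button.
- reader_mouth (a point): Middle of the tunnel floor at the entry mouth (reader x = -30 mm, z = 4). The tunnel runs 60 mm along the reader's x, open at both ends, no end stop: pushed too far, the mailer comes out at the exit. 13 mm high, 36 mm wide, at both mouths widening over the last 12 mm to 54 mm.
- reader_load (a point): Point on top of the plate in the middle of the open flat loading end (reader x = -92 mm, z = 4), where the mailer can be laid lengthwise. Two engraved lane lines run beside it at reader y = -18 and +18 mm, from x = -130 to -35.
- slide_mailer: Loose pale blue slide mailer, closed box 30 x 82 x 9 mm, about 30 g, starts flat on the worktop; grasp across the 30 mm. Origin at the centre of its underside; y is the long axis, z up. Centred, 11 mm shows at each end of the housing and its origin is above the reader's. To its right stands a tall microscope (near the arm's start: rise first); a wall cabinet hangs behind it, underside 0.64 m up.
- scan (a joint): Travel of the round push button on the reader's tab in m: 0 up, 0.006 fully down, sprung, about 5 N when fully down; it comes up by itself.
- scan_top (a point): Centre of the top face of the button cap (24 mm diameter); it is pressed straight down.
- timer: Bystander: white timer 66 x 66 x 20 mm lying on the worktop; origin at the centre of its underside.
- petri_c: Bystander: small clear petri dish, 65 mm diameter, 17 mm high; origin at the centre of its underside.
- stain_green: Bystander: dropper bottle with a black dropper, 32 mm diameter, 88 mm high, the one of the group at the back that stands nearest the timer; origin at the centre of its underside.
There are look-alikes about, which are no part of the job. There is more than one size of the slide_mailer; the job needs the larger.

How it is judged:
By the outcome, as a careful person would: the job done as asked, in the order asked, and still so for the second after the job is handed in, with the robot touching nothing.
It also fails if it takes over 61 s, if anything falls off the work surface, if the arm or the gripper's body presses on something with over 40 N, if the wrist force passes 120 N, or if a joint passes its speed limit or range.

## Robot

A 6-joint arm with a two-finger parallel gripper is mounted at the origin on a cart in front of the work surface, level with it; the furniture and walls round the work are solid. World frame = base frame: x ahead of the robot, y to its left, z up, the work surface at z = 0. Lengths are in m, angles in rad, forces in N, time in s.
With the tool pointing down it reaches from about 0.225 to 0.875 m from the base axis. Payload 3.4 kg.
Tool frame: the origin (TCP) lies between the finger pads; the fingertips stand 14 mm ahead of it and the grasp point (between the pads) lies 5 mm behind it; z points along the fingers, y is the direction in which the jaws open and shut (so a half turn about z gives the same grasp; the last joint's range is limited). The gripper opens to 85 mm and grips with 20 to 120 N. Pads are 22 mm wide; open, the fingers measure 114 mm over their backs; the gripper's body (76 mm by 85 mm) begins 54 mm behind the grasp point. The pads swing forward as they close: fully open they stand 13 mm farther back than shut.
Start: joints at [-1.309, 0.276, 1.505, -0, 1.361, -0.121], TCP at [0.215, -0.533, 0.245] pointing down, gripper open.
Joint ranges: [-2.89, 2.89], [-0.75, 2.08], [0.22, 2.7], [-1.18, 4.32], [0.11, 2.71], [-2.7, 2.7]. Speed limits (rad/s): [2.57, 2.57, 3.14, 3.14, 3.14, 3.14].

## Interface

Orientations are given as a unit quaternion [w, x, y, z].
In Python, from rig import manip, get_image, job gives the robot as it stands. The module is installed in compiled form; this text tells all that it offers.
- The arm moves only by the tool step_arm, never from a script. Its argument "moves" is one flat list of numbers, 5 for each row, row after row: the shift along the tool's x, y, z as a fraction of full scale, then the turn about the tool's z as a fraction of full scale, then the gripper's target within -1 to 1 (shut at 1, half-way at 0, fully open at -1). In form: [dx, dy, dz, twist, hand, dx, dy, dz, twist, hand, ...]. A call has 1 to 5 rows; each row is the pose to reach, as a shift and turn from the pose commanded when the call began, along the tool's axes at that moment, turning the shorter way round; what a row does not reach only later rows make up. Full scale, the value 1, is 500 mm for a shift and pi rad for a turn. A row lasts 1/10 s, in which the tool goes at most 50 mm and 8.59 degrees, less where a joint would pass 70% of its speed; a pose out of reach is approached as far as the arm can. A call with a number of a shift or a turn outside -1 to 1 is refused whole. A call with a gripper value outside its range is refused whole. The fingers move at their own pace and stop on an object; "force" is the grip in N (left out, the last holds). Time passes only in rows, so rows that repeat a pose let the fingers close. It gives the time, the measured TCP pose, the force and the opening at its end, in the units of the state.
- manip.get_state(): the state, without advancing time (a new reading comes with each control period).
- get_image(name): name is "scene" or "top"; returns a dict with "frame" (384x512x3 uint8, blue, green, red), "fx", "fy", "cx", "cy" (pixels), "rvec" (rotation vector, rad) and "tvec" (3), from world to camera coordinates, as OpenCV has them. Camera axes: x right, y down, z forward; pixel columns grow to the right and rows downward; lengths in m; the calibration is good to about 2 mm. A picture is of the moment at which its call begins. There is no depth.
- job.sign_off(): hands the job in, once; it reports no verdict.
The state is a dict: "clock": time; "qpos": joint angles; "qd": joint speeds; "effort": joint torques, N m; "position": TCP position; "ee_rot": TCP orientation; "contact_force": force on the tool from outside, world axes, zero at the start; "moment": the same for the moment, N m; "width": finger opening in m.
Only numpy, scipy, OpenCV 4.12 (cv2) and the standard library are available. Lean on these libraries where they do the work, as an engineer would, in place of code of your own. Each camera call takes 0.05 s, during which the arm holds its last target. There are 200 camera calls.

## Working session

There is one attempt and no reset: what is moved stays moved. The work goes in short steps, Python scripts to look and compute and a tool call to move; the robot and the scene stay as the last step left them, time stands still between calls to the robot, and variables do not carry over. Pictures are saved under pics/ and viewed, about 8 in all and at most 12, crops included, and the job is handed in when it is done.

Besides the shell and the picture viewer there is one more tool, called after "Call:" as name(argument=value, ...) on one line, values as JSON. step_arm: Moves the arm, as the interface text tells. Its arguments: {"type":"object","properties":{"moves":{"type":"array","items":{"type":"number","minimum":-1,"maximum":1}},"force":{"type":"number"}},"required":["moves"]}

```bash
mkdir -p pics; cat > h.py <<'E'
import numpy as np,cv2
from rig import manip,get_image,job
def ray(im,u,v,z):
    R=cv2.Rodrigues(np.array(im["rvec"],float))[0];t=np.array(im["tvec"],float).ravel()
    d=R.T@np.array([(u-im["cx"])/im["fx"],(v-im["cy"])/im["fy"],1]);c=-R.T@t
    return c+d*(z-c[2])/d[2]
def proj(im,p):
    K=np.array([[im["fx"],0,im["cx"]],[0,im["fy"],im["cy"]],[0,0,1]],float)
    return cv2.projectPoints(np.array(p,float).reshape(-1,1,3),np.array(im["rvec"],float),np.array(im["tvec"],float),K,None)[0].reshape(-1,2)
def grab(n,f):
    im=get_image(n);np.save(f"{f}.npy",im,allow_pickle=True);cv2.imwrite(f"pics/{f}.png",im["frame"]);return im
def load(f): return np.load(f"{f}.npy",allow_pickle=True).item()
E
python3 - <<'E'
from h import *
for n in("scene","top"):
    im=grab(n,n+"0")
    cv2.imwrite(f"pics/{n}0b.png",cv2.resize(im["frame"],(800,600),interpolation=cv2.INTER_CUBIC))
    R=cv2.Rodrigues(np.array(im["rvec"],float))[0];print(n,-R.T@np.array(im["tvec"]).ravel(),im["fx"])
print(manip.get_state())
E
```

```text
scene [ 0.10883825 -0.93534929  0.45006077] 463.3156421318188
top [ 0.39995378 -0.24062908  0.87993103] 355.1518479462067
{'clock': 0.1, 'qpos': array([-1.30901475e+00,  2.76517476e-01,  1.50606038e+00, -3.99244849e-05,
        1.36071280e+00, -1.21040760e-01]), 'qd': array([ 0.00103752, -0.00234888, -0.00258802,  0.0005073 ,  0.00145954,
        0.00037644]), 'effort': array([ 2.63049595e-03, -4.17699552e+01, -2.46405602e+01, -1.58150156e-04,
        5.81826404e-03,  6.65164350e-06]), 'position': array([ 0.21462041, -0.53292537,  0.24451289]), 'ee_rot': array([-8.45523238e-04,  9.81735596e-01,  1.90248516e-01, -7.91664583e-05]), 'contact_force': array([-0.49464297,  0.3194386 , -0.39416482]), 'moment': array([-0.0054039 , -0.00338279, -0.03146798]), 'width': 0.08510994730347878}
```

View pics/top0b.png

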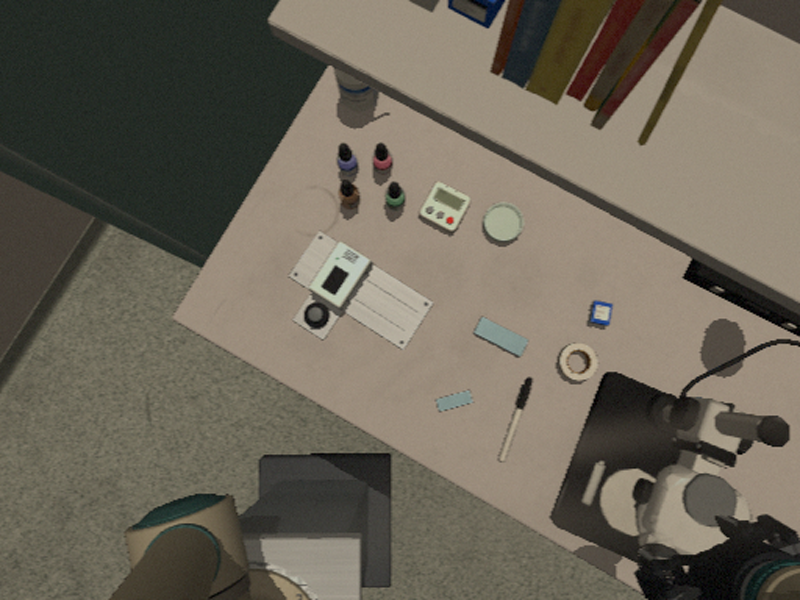

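View pics/scene0b.png

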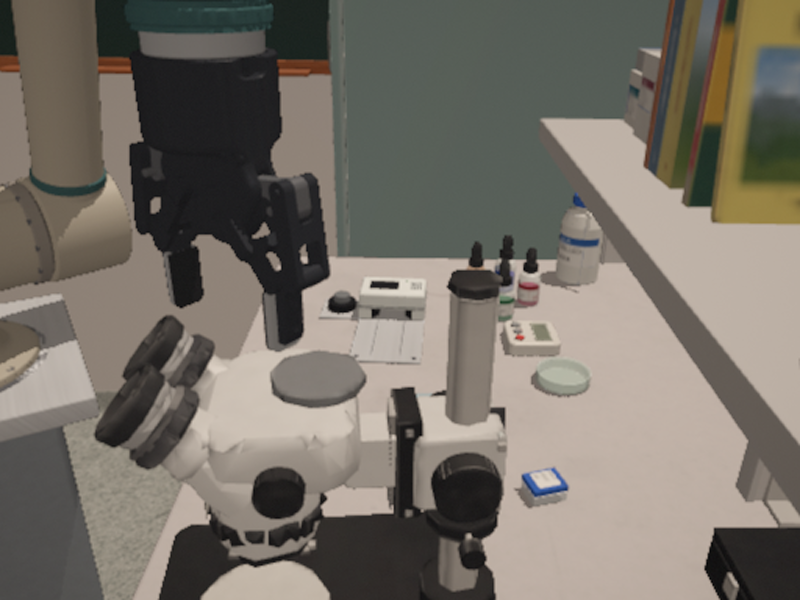

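The top view shows the larger mailer at about (500,336). The reader plate runs from the loading end at about (420,325) to the exit at (305,255), with the button at (316,315). The smaller look-alike is at (455,401). In the scene view the mailer is hidden behind the microscope.

```bash
python3 - <<'E'
from h import *
im=load("top0");f=im["frame"];s=512/800
hsv=cv2.cvtColor(f,cv2.COLOR_BGR2HSV)
print(hsv[int(336*s),int(500*s)],hsv[int(401*s),int(455*s)],hsv[int(315*s),int(380*s)],hsv[int(350*s),int(380*s)+40])
h0=hsv[int(336*s),int(500*s)]
m=cv2.inRange(hsv,(int(h0[0])-10,int(h0[1])//2+5,80),(int(h0[0])+10,255,255))
for c in cv2.findContours(m,0,1)[0]:
    if cv2.contourArea(c)>60:
        (u,v),_,_=r=cv2.minAreaRect(c)
        P=np.array([ray(im,*p,0.009)[:2] for p in cv2.boxPoints(r)])
        print((u/s,v/s),P.mean(0).round(4),np.linalg.norm(P[1]-P[0]).round(4),np.linalg.norm(P[2]-P[1]).round(4),np.degrees(np.arctan2(*(P[1]-P[0])[::-1])).round(1))
c=f[140:235,175:290]
cv2.imwrite("pics/crop.png",cv2.resize(c,None,fx=6,fy=6,interpolation=cv2.INTER_CUBIC))
E
```

```text
[ 78  30 152] [ 78  30 145] [ 23  28 144] [ 17  50 154]
(453.24292182922363, 400.4127502441406) [ 0.3517 -0.3052] 0.0518 0.0182 -74.8
(500.0000476837158, 335.9375476837158) [ 0.4505 -0.3802] 0.0288 0.0803 -27.8
```

View pics/crop.png

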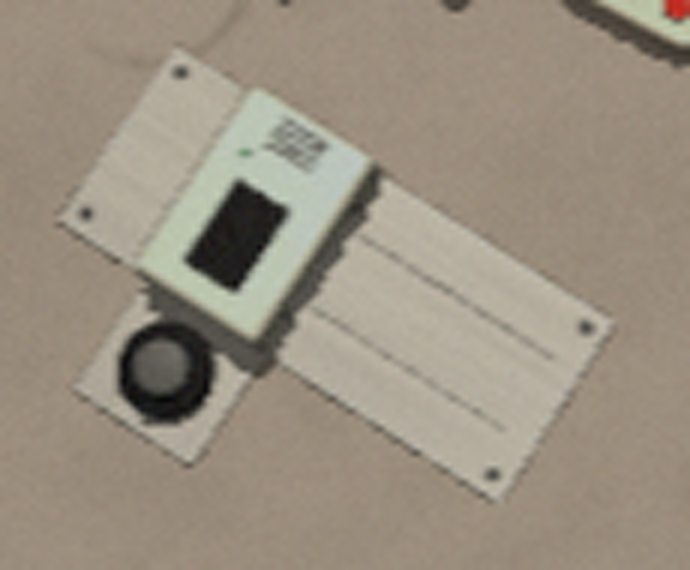

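The crop shows the plate corners at (614,322), (498,502), (58,220) and (177,48), and the housing top corners at (258,88), (376,160), (256,340) and (140,265). The button cap is at about (162,368).

```bash
cat > fit.py <<'E'
from h import *
def fit(im,pts,z0=0):
    A=np.array([p[2:4] for p in pts])/1000
    B=np.array([ray(im,p[0],p[1],p[4]/1000)[:2] for p in pts])
    a,b=A.mean(0),B.mean(0);H=(A-a).T@(B-b);th=np.arctan2(H[0,1]-H[1,0],H[0,0]+H[1,1])
    R=np.array([[np.cos(th),-np.sin(th)],[np.sin(th),np.cos(th)]]);o=b-R@a
    return o,th,R,((B-(A@R.T+o))@R*1000).round(1)
E
python3 - <<'E'
from fit import *
im=load("top0")
L=[(614,322,-145,-45,4),(498,502,-145,45,4),(58,220,75,45,4),(177,48,75,-45,4),(258,88,30,-45,41),(376,160,-30,-45,41),(256,340,-30,45,41),(140,265,30,45,41),(362,235,-35,-18,4),(553,358,-130,-18,4),(505,430,-130,18,4)]
pts=[(175+(p[0]+.5)/6-.5,140+(p[1]+.5)/6-.5,*p[2:]) for p in L]
o,th,R,res=fit(im,pts);print(o,np.degrees(th));print(res.tolist())
for n,q in dict(load=(-.092,0),mouth=(-.03,0)).items(): print(n,o+R@q)
for z in(.015,.02,.025,.03):
  b=ray(im,175+162/6,140+368/6,z)[:2];print("btn",z,b,R.T@(b-o))
# other things
P=lambda u,v,z:ray(im,u*.64,v*.64,z)[:2].round(3)
print("timer",P(445,207,.02),"petri",P(503,222,.01),"bottle",P(395,200,.03))
from scipy.spatial.transform import Rotation as Ro
s=manip.get_state();q=s["ee_rot"];print(Ro.from_quat([*q[1:],q[0]]).as_matrix().round(3))
E
```

```text
[ 0.54695003 -0.13187608] 56.88947572647554
[[1.8, 0.9], [2.2, -0.8], [0.2, -0.5], [-0.8, 1.6], [-2.9, 2.3], [0.9, 1.4], [1.3, -2.1], [-3.0, -2.3], [-0.3, -0.5], [-0.0, 0.1], [0.7, -0.1]]
load [ 0.49669449 -0.20893697]
mouth [ 0.53056236 -0.15700463]
btn 0.015 [ 0.4861708  -0.09180439] [0.00036378 0.07279919]
btn 0.02 [ 0.4856724  -0.09266471] [-0.00062911  0.07274671]
btn 0.025 [ 0.48517399 -0.09352504] [-0.00162199  0.07269422]
btn 0.03 [ 0.48467559 -0.09438537] [-0.00261487  0.07264173]
timer [ 0.656 -0.297] petri [ 0.633 -0.391] bottle [ 0.666 -0.218]
[[ 0.928  0.374 -0.   ]
 [ 0.374 -0.928  0.002]
 [ 0.    -0.002 -1.   ]]
```

```bash
cat >> h.py <<'E'
from scipy.spatial.transform import Rotation as Ro
def go(x,y,z,yaw):
    "row (dx,dy,dz,twist) that puts TCP at x,y,z with tool x at world yaw (deg)"
    s=manip.get_state();q=s["ee_rot"];M=Ro.from_quat([*q[1:],q[0]]).as_matrix()
    d=M.T@(np.array([x,y,z])-s["position"])/0.5
    y0=np.degrees(np.arctan2(M[1,0],M[0,0]));t=(y0-yaw+180)%360-180
    print("clock",round(s["clock"],2),"pos",s["position"].round(4),"yaw",y0.round(2),"F",s["contact_force"].round(1),"w",round(s["width"],4),"q",s["qpos"].round(2))
    print("-> row",d.round(4),(t/180).round(4),"mm",np.linalg.norm(d*500).round(1));return d
E
python3 - <<'E'
from h import *
a,b=load("top0"),load("scene0")
def tri(p,q):
    o=[];
    A=[]
    for im,(u,v) in((a,p),(b,q)):
        c=ray(im,u*.64,v*.64,0.0);e=ray(im,u*.64,v*.64,0.3);d=(e-c)/np.linalg.norm(e-c);o.append((c,np.eye(3)-np.outer(d,d)))
    return np.linalg.solve(sum(m for _,m in o),sum(m@c for c,m in o))
print(tri((778,432),(475,285)),tri((712,490),(318,375)))
go(.215,-.533,.40,22)
E
```

```text
[ 0.33179252 -0.62511834  0.28046922] [ 0.2559857  -0.58107208  0.21917641]
clock 0.1 pos [ 0.2146 -0.5329  0.2445] yaw 21.93 F [-0.5  0.3 -0.4] w 0.0851 q [-1.31  0.28  1.51 -0.    1.36 -0.12]
-> row [ 7.00e-04 -1.00e-04 -3.11e-01] -0.0004 mm 155.5
```

Call:
step_arm(moves=[0,0,-0.1,0,-1,0,0,-0.2,0,-1,0,0,-0.28,0,-1])

```text
clock: 0.4
position: [0.2148, -0.5333, 0.3875]
ee_rot: [0.001, 0.982, 0.19, 0.0]
contact_force: [-0.2, -1.6, 0.7]
width: 0.0857
```

```bash
python3 - <<'E'
from h import *
go(.4505,-.3802,.3845,62.2)
E
```

```text
clock 0.4 pos [ 0.2148 -0.5333  0.3875] yaw 21.93 F [-0.2 -1.6  0.7] w 0.0857 q [-1.31  0.23  1.22  0.    1.69 -0.12]
-> row [ 0.5517 -0.108   0.0058] -0.2237 mm 281.1
```

Call:
step_arm(moves=[0.11,-0.02,0,-0.045,-0.3,0.22,-0.043,0,-0.09,-0.3,0.33,-0.065,0,-0.135,-0.3,0.44,-0.087,0,-0.18,-0.3,0.53,-0.104,0,-0.2237,-0.3])

```text
clock: 0.9
position: [0.4256, -0.3957, 0.385]
ee_rot: [-0.0, 0.855, 0.519, -0.0]
contact_force: [0.5, 0.5, -0.2]
width: 0.0554
```

```bash
python3 - <<'E'
from h import *
go(.4505,-.3802,.10,62.2)
E
```

```text
clock 0.9 pos [ 0.4256 -0.3957  0.385 ] yaw 62.51 F [ 0.5  0.5 -0.2] w 0.0554 q [-0.87  0.24  1.21 -0.    1.68 -0.39]
-> row [0.0504 0.0302 0.5699] 0.0017 mm 286.5
```

Call:
step_arm(moves=[0.03,0.03,0.08,0.001,-0.3,0.045,0.03,0.18,0.001,-0.3,0.045,0.03,0.28,0.001,-0.3,0.045,0.03,0.38,0.001,-0.3,0.045,0.03,0.48,0.001,-0.3])

```text
clock: 1.4
position: [0.4479, -0.3835, 0.1439]
ee_rot: [0.0, 0.857, 0.515, -0.0]
contact_force: [0.4, -1.2, -0.7]
width: 0.0557
```

Call:
step_arm(moves=[0,0,0.06,0,-0.3,0,0,0.06,0,-0.3])

```text
clock: 1.6
position: [0.4453, -0.3811, 0.1107]
ee_rot: [-0.006, 0.857, 0.515, -0.001]
contact_force: [-0.0, -0.9, -0.8]
width: 0.0553
```

```bash
python3 - <<'E'
from h import *
im=grab("top","top1");go(.4505,-.3802,.017,62.2)
f=im["frame"][170:270,270:390];cv2.imwrite("pics/c1.png",cv2.resize(f,None,fx=6,fy=6,interpolation=cv2.INTER_CUBIC))
E
```

```text
clock 1.65 pos [ 0.447  -0.383   0.1138] yaw 62.02 F [ 0.3 -0.   0.4] w 0.0554 q [-0.83  0.4   1.67 -0.    1.08 -0.34]
-> row [0.0079 0.0046 0.1936] -0.001 mm 96.9
```

View pics/c1.png

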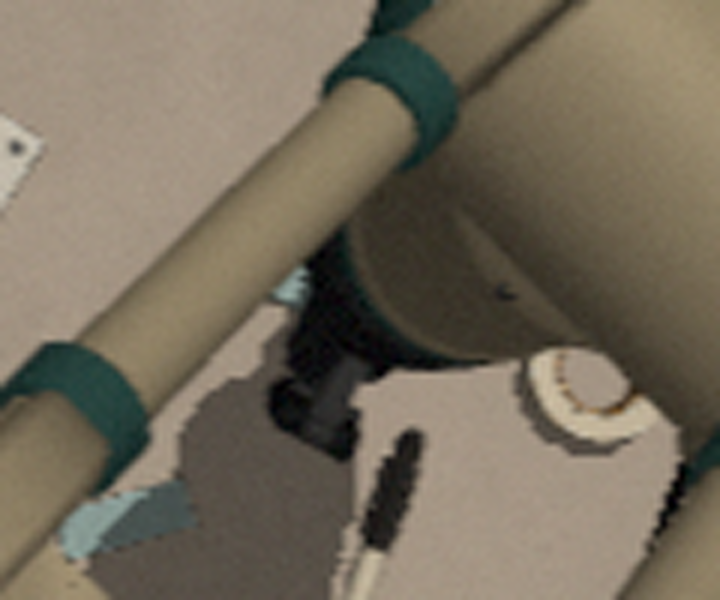

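The arm hides the mailer from above, with only a corner showing at about (293,285). The first estimate is well within the jaw clearance, so I'll descend and grip.

Call:
step_arm(moves=[0.008,0.005,0.08,0,-0.3,0.008,0.005,0.15,0,-0.3,0.008,0.005,0.19,0,-0.3,0.008,0.005,0.192,0,-0.3,0.008,0.005,0.192,0,-0.3])

```text
clock: 2.15
position: [0.4534, -0.3832, 0.0218]
ee_rot: [0.002, 0.857, 0.515, 0.0]
contact_force: [-0.1, 0.4, 0.0]
width: 0.0554
```

Call:
step_arm(moves=[0,0,0,0,0.3,0,0,0,0,0.6,0,0,0,0,0.6,0,0,0,0,0.6,0,0,0,0,0.6], force=25)

```text
clock: 2.65
position: [0.4527, -0.383, 0.0232]
ee_rot: [0.002, 0.857, 0.515, 0.0]
contact_force: [-2.4, 1.3, 10.9]
width: 0.017
```

```bash
python3 - <<'E'
from h import *
go(.4505,-.3802,.017,62.2)
E
```

```text
clock 2.65 pos [ 0.4527 -0.383   0.0232] yaw 62.04 F [-2.4  1.3 10.9] w 0.017 q [-0.82  0.5   1.76 -0.    0.87 -0.33]
-> row [ 0.0028 -0.0066  0.0125] -0.0009 mm 7.2
```

Width 17 mm with 11 N upward force means the tips closed on top of the box, so I was too high. I'll open, check the settled pose and go lower.

Call:
step_arm(moves=[0,0,0,0,-0.3,0,0,0,0,-0.3,0,0,0,0,-0.3,0,0,0,0,-0.3])

```text
clock: 3.05
position: [0.452, -0.3817, 0.0199]
ee_rot: [-0.0, 0.857, 0.515, -0.0]
contact_force: [0.3, 0.1, 0.1]
width: 0.0558
```

```bash
python3 - <<'E'
from h import *
go(.4505,-.3802,.014,62.2)
im=grab("scene","s1")
go(.4505,-.3802,.014,62.2)
E
```

```text
clock 3.05 pos [ 0.452  -0.3817  0.0199] yaw 62.02 F [0.3 0.1 0.1] w 0.0558 q [-0.82  0.5   1.77 -0.    0.87 -0.33]
-> row [ 0.0012 -0.0041  0.0118] -0.001 mm 6.3
clock 3.1 pos [ 0.452  -0.3817  0.0197] yaw 62.02 F [-0.8  0.8  0.1] w 0.0555 q [-0.82  0.51  1.77 -0.    0.87 -0.33]
-> row [ 0.0012 -0.0041  0.0115] -0.001 mm 6.1
```

Call:
step_arm(moves=[0,-0.004,0.009,0,-0.3,0,-0.004,0.009,0,-0.3,0,-0.004,0.009,0,-0.3])

```text
clock: 3.4
position: [0.4501, -0.3806, 0.0149]
ee_rot: [-0.0, 0.857, 0.515, -0.0]
contact_force: [0.3, 0.6, -0.2]
width: 0.0555
```

Call:
step_arm(moves=[0,0,0,0,0.1,0,0,0,0,0.6,0,0,0,0,0.6,0,0,0,0,0.6,0,0,0,0,0.6], force=25)

```text
clock: 3.9
position: [0.4506, -0.3811, 0.0155]
ee_rot: [0.0, 0.857, 0.515, 0.0]
contact_force: [-0.0, 0.2, 1.8]
width: 0.029
```

Call:
step_arm(moves=[0,0,-0.03,0,0.6,0,0,-0.08,0,0.6,0,0,-0.14,0,0.6,0,0,-0.14,0,0.6])

```text
clock: 4.3
position: [0.4524, -0.3829, 0.0892]
ee_rot: [0.004, 0.857, 0.515, 0.001]
contact_force: [0.7, -0.1, -0.2]
width: 0.0289
```

```bash
python3 - <<'E'
from h import *
go(.4967,-.2089,.0855,56.9)
E
```

```text
clock 4.3 pos [ 0.4524 -0.3829  0.0892] yaw 62.02 F [ 0.7 -0.1 -0.2] w 0.0289 q [-0.82  0.42  1.7  -0.    1.01 -0.33]
-> row [ 0.349  -0.085   0.0058] 0.0285 mm 179.6
```

Call:
step_arm(moves=[0.08,-0.02,0,0.007,0.6,0.17,-0.041,0,0.014,0.6,0.26,-0.063,0,0.021,0.6,0.32,-0.078,0,0.0285,0.6,0.349,-0.085,0,0.0285,0.6])

```text
clock: 4.8
position: [0.4941, -0.2037, 0.0845]
ee_rot: [-0.001, 0.879, 0.477, -0.0]
contact_force: [-0.3, -0.1, -0.1]
width: 0.029
```

Call:
step_arm(moves=[0,0,0,0,0.6,0,0,0,0,0.6,0,0,0,0,0.6])

```text
clock: 5.1
position: [0.4947, -0.2084, 0.0852]
ee_rot: [0.0, 0.88, 0.476, -0.0]
contact_force: [-0.3, 0.2, 0.3]
width: 0.0292
```

```bash
python3 - <<'E'
from h import *
im=grab("top","top2");b=grab("scene","s2");go(.4967,-.2089,.0205,56.9)
f=np.hstack([im["frame"][130:280,170:370],b["frame"][140:290,160:360]]);cv2.imwrite("pics/c2.png",cv2.resize(f,None,fx=2,fy=4/1.5,interpolation=cv2.INTER_CUBIC) if 0 else cv2.resize(f,(800,300)))
E
```

```text
clock 5.2 pos [ 0.4946 -0.2083  0.0853] yaw 56.79 F [ 0.6  0.1 -1.1] w 0.0295 q [-0.53  0.36  1.82 -0.    0.96  0.05]
-> row [0.0014 0.0041 0.1295] -0.0006 mm 64.8
```

View pics/c2.png

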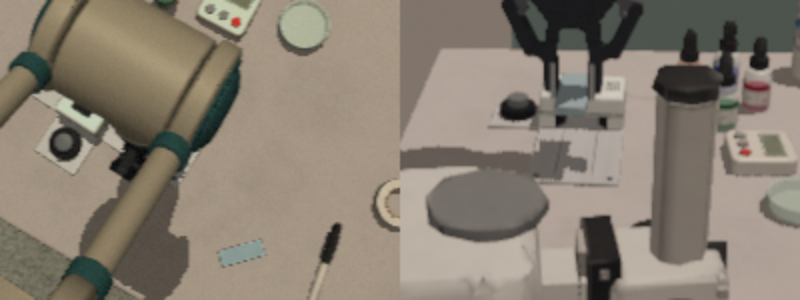

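The mailer hangs level in the jaws over the lane (scene crop at about (573,95)). Lowering it.

Call:
step_arm(moves=[0.0014,0.004,0.05,0,0.6,0.0014,0.004,0.09,0,0.6,0.0014,0.004,0.115,0,0.6,0.0014,0.004,0.125,0,0.6,0.0014,0.004,0.1295,0,0.6])

```text
clock: 5.7
position: [0.4967, -0.2078, 0.0202]
ee_rot: [-0.0, 0.879, 0.476, -0.0]
contact_force: [-0.6, -0.4, -0.4]
width: 0.0295
```

Call:
step_arm(moves=[0,0,0,0,0.6,0,0,0,0,0.6,0,0,0,0,0.6])

```text
clock: 6.0
position: [0.4973, -0.2076, 0.0213]
ee_rot: [0.001, 0.879, 0.476, 0.0]
contact_force: [-0.6, -0.1, 0.2]
width: 0.0292
```

Call:
step_arm(moves=[0,0,0.004,0,0.6,0,0,0.004,0,0.6,0,0,0.004,0,0.6])

```text
clock: 6.3
position: [0.4974, -0.2076, 0.0195]
ee_rot: [0.001, 0.879, 0.476, 0.0]
contact_force: [-0.1, 0.7, 4.3]
width: 0.0292
```

Call:
step_arm(moves=[0,0,0,0,-0.2,0,0,0,0,-0.2,0,0,0,0,-0.2,0,0,-0.06,0,-0.2,0,0,-0.16,0,-0.2])

```text
clock: 6.8
position: [0.4943, -0.206, 0.0962]
ee_rot: [-0.004, 0.879, 0.476, -0.002]
contact_force: [0.1, -0.1, -0.8]
width: 0.0511
```

Call:
step_arm(moves=[-0.1,0,-0.1,0,1,-0.2,0,-0.12,0,1,-0.3,0,-0.12,0,1,-0.36,0,-0.12,0,1,-0.36,0,-0.12,0,1])

```text
clock: 7.3
position: [0.3959, -0.3633, 0.1591]
ee_rot: [0.002, 0.881, 0.474, -0.001]
contact_force: [0.8, -0.2, 0.1]
width: -0.0
```

```bash
python3 - <<'E'
from h import *
im=grab("top","top3");go(.4967,-.2089,.1,56.9)
c=im["frame"][140:235,175:290]
cv2.imwrite("pics/c3.png",cv2.resize(c,None,fx=6,fy=6,interpolation=cv2.INTER_CUBIC))
E
```

```text
clock 7.35 pos [ 0.397  -0.3604  0.1586] yaw 56.6 F [ 0.3  1.3 -0.4] w -0.0002 q [-0.87  0.28  1.72 -0.    1.13 -0.28]
-> row [ 3.628e-01 -3.000e-04  1.170e-01] -0.0016 mm 190.6
```

View pics/c3.png

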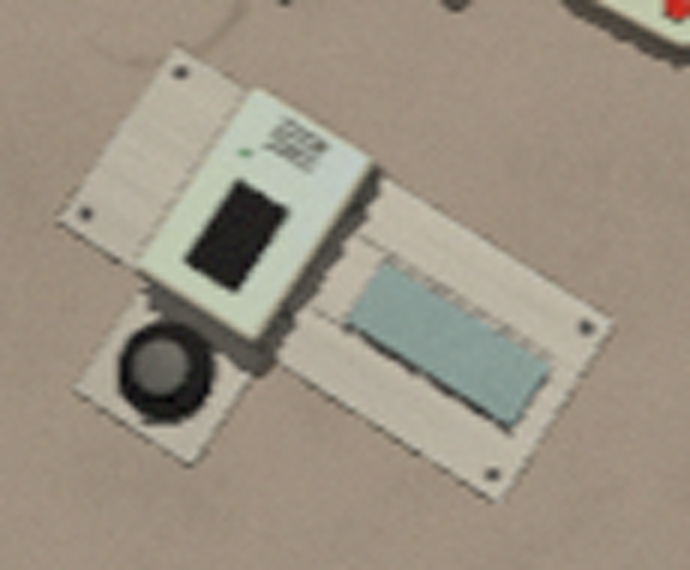

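The mailer lies flat between the lane lines, from about (365,295) at the front to (531,398) at the rear. Next I measure its pose in the reader frame and line up the push.

```bash
cat >> fit.py <<'E'
im0=load("top0")
L=[(614,322,-145,-45,4),(498,502,-145,45,4),(58,220,75,45,4),(177,48,75,-45,4),(362,235,-35,-18,4),(553,358,-130,-18,4),(505,430,-130,18,4)]
o,th,R,res=fit(im0,[(175+(p[0]+.5)/6-.5,140+(p[1]+.5)/6-.5,*p[2:]) for p in L])
def mailer(im,z=.013):
    hsv=cv2.cvtColor(im["frame"],cv2.COLOR_BGR2HSV)
    m=cv2.inRange(hsv,(85-17,20,80),(92,255,255))
    m=cv2.inRange(hsv,(68,20,80),(88,255,255))
    m[:,:175]=0;m[:140]=0;m[235:]=0;m[:,290:]=0
    out=[]
    for c in cv2.findContours(m,0,1)[0]:
        if cv2.contourArea(c)>20:
            out.append([(R.T@(ray(im,*p,z)[:2]-o)*1000).round(1).tolist() for p in cv2.boxPoints(cv2.minAreaRect(c))])
    return out
E
python3 - <<'E'
from fit import *
print(o,np.degrees(th),res.tolist())
for r in mailer(load("top3")): print(r,np.mean(r,0))
s=manip.get_state();print("tcp in reader",R.T@(s["position"][:2]-o)*1000)
t=o+R@(-.155,0);go(*t,.0225,np.degrees(th))
E
```

```text
[ 0.54713982 -0.13136419] 56.91293938072214 [[1.2, 0.8], [1.7, -0.8], [-0.3, -0.7], [-1.3, 1.4], [-0.9, -0.6], [-0.5, 0.1], [0.1, -0.2]]
[[-51.4, 16.0], [-51.0, -13.3], [-131.9, -13.2], [-132.0, 15.9]] [-91.575   1.35 ]
tcp in reader [-273.87244148    0.77390626]
clock 7.35 pos [ 0.397  -0.3604  0.1586] yaw 56.6 F [ 0.3  1.3 -0.4] w -0.0002 q [-0.87  0.28  1.72 -0.    1.13 -0.28]
-> row [2.379e-01 2.000e-04 2.721e-01] -0.0017 mm 180.7
```

Call:
step_arm(moves=[0.08,-0.001,0.04,0,1,0.16,-0.001,0.1,-0.001,1,0.22,-0.001,0.16,-0.0017,1,0.235,-0.001,0.22,-0.0017,1,0.237,-0.001,0.25,-0.0017,1])

```text
clock: 7.85
position: [0.4623, -0.2543, 0.0309]
ee_rot: [-0.003, 0.877, 0.48, -0.001]
contact_force: [-0.5, -0.3, -0.4]
width: -0.0001
```

Call:
step_arm(moves=[0,0,0.01,0,1,0,0,0.01,0,1,0,0,0.01,0,1])

```text
clock: 8.15
position: [0.4634, -0.2587, 0.0293]
ee_rot: [0.001, 0.878, 0.479, 0.0]
contact_force: [0.2, 0.5, 0.4]
width: 0.0002
```

```bash
python3 - <<'E'
from fit import *
s=manip.get_state();print("tcp in reader",R.T@(s["position"][:2]-o)*1000)
t=o+R@(-.062,.001);go(*t,.021,np.degrees(th))
E
```

```text
tcp in reader [-152.35991892    0.62037002]
clock 8.15 pos [ 0.4634 -0.2587  0.0293] yaw 57.21 F [0.2 0.5 0.4] w 0.0002 q [-0.64  0.42  1.9   0.    0.82 -0.07]
-> row [1.807e-01 1.000e-04 1.660e-02] 0.0016 mm 90.7
```

Call:
step_arm(moves=[0,0,0.008,0.0016,1,0,0,0.016,0.0016,1,0,0,0.016,0.0016,1,0,0,0.016,0.0016,1])

```text
clock: 8.55
position: [0.4627, -0.2588, 0.0207]
ee_rot: [0.0, 0.879, 0.476, 0.0]
contact_force: [0.4, 0.4, 0.1]
width: -0.0001
```

Call:
step_arm(moves=[0.015,0,0,0,1,0.03,0,0,0,1,0.045,0,0,0,1,0.06,0,0,0,1,0.075,0,0,0,1])

```text
clock: 9.05
position: [0.4837, -0.2264, 0.0206]
ee_rot: [0.0, 0.879, 0.477, 0.0]
contact_force: [0.5, -0.3, 0.5]
width: -0.0002
```

Call:
step_arm(moves=[0.015,0,0,0,1,0.03,0,0,0,1,0.045,0,0,0,1,0.06,0,0,0,1,0.075,0,0,0,1])

```text
clock: 9.55
position: [0.5041, -0.1952, 0.0206]
ee_rot: [0.0, 0.879, 0.476, -0.0]
contact_force: [1.2, 0.3, 0.5]
width: -0.0003
```

```bash
python3 - <<'E'
from fit import *
s=manip.get_state();print("tcp in reader",R.T@(s["position"][:2]-o)*1000)
t=o+R@(-.062,.001);go(*t,.021,np.degrees(th))
im=grab("scene","s4");a=grab("top","top4")
print(mailer(a))
cv2.imwrite("pics/c4.png",np.hstack([cv2.resize(im["frame"][150:250,200:300],(400,400),interpolation=2),cv2.resize(a["frame"][140:240,170:270],(400,400),interpolation=2)]))
E
```

```text
tcp in reader [-77.01500074   1.23944967]
clock 9.55 pos [ 0.5041 -0.1952  0.0206] yaw 56.91 F [1.2 0.3 0.5] w -0.0003 q [-0.5   0.45  1.88 -0.    0.81  0.08]
-> row [ 0.03    0.0005 -0.0009] -0.0 mm 15.0
[]
```

View pics/c4.png

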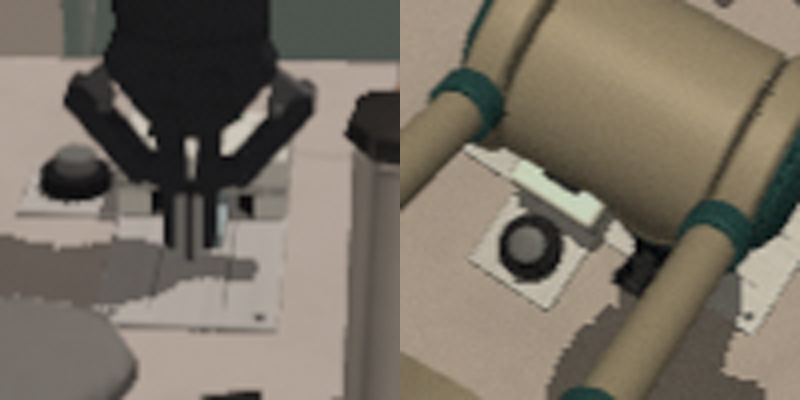

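The mailer is moving into the mouth ahead of the fingers (blue visible at about (222,230)). I'll push on to just short of the goal, back off and look.

Call:
step_arm(moves=[0.01,0,0,0,1,0.02,0,0,0,1,0.03,0,0,0,1,0.036,0,0,0,1,0.04,0,0,0,1])

```text
clock: 10.15
position: [0.5148, -0.1788, 0.0206]
ee_rot: [0.0, 0.879, 0.477, -0.0]
contact_force: [0.8, -0.5, -0.2]
width: 0.0002
```

Call:
step_arm(moves=[0,0,0,0,1,0,0,0,0,1])

```text
clock: 10.35
position: [0.5146, -0.179, 0.0206]
ee_rot: [0.0, 0.879, 0.476, -0.0]
contact_force: [-0.0, 0.1, -0.1]
width: 0.0004
```

```bash
python3 - <<'E'
from fit import *
s=manip.get_state();print("tcp in reader",R.T@(s["position"][:2]-o)*1000)
go(.5,-.2,.021,np.degrees(th))
E
```

```text
tcp in reader [-57.67532822   1.19894272]
clock 10.35 pos [ 0.5146 -0.179   0.0206] yaw 56.91 F [-0.   0.1 -0.1] w 0.0004 q [-0.46  0.45  1.87 -0.    0.82  0.12]
-> row [-0.0511 -0.0016 -0.0008] -0.0 mm 25.6
```

Call:
step_arm(moves=[-0.02,0,0,0,1,-0.06,0,-0.06,0,1,-0.15,0,-0.12,0,1,-0.25,0,-0.14,0,1,-0.34,0,-0.14,0,1])

```text
clock: 10.85
position: [0.4215, -0.324, 0.0928]
ee_rot: [0.002, 0.879, 0.477, 0.001]
contact_force: [0.6, -0.7, 0.4]
width: 0.0003
```

Call:
step_arm(moves=[-0.05,0,0,0,1,-0.09,0,0,0,1,-0.09,0,0,0,1])

```text
clock: 11.15
position: [0.3955, -0.3619, 0.0907]
ee_rot: [0.001, 0.88, 0.475, -0.0]
contact_force: [0.3, -1.4, 0.3]
width: -0.0004
```

```bash
python3 - <<'E'
from fit import *
a=grab("top","top5")
for r in mailer(a): print(r,np.mean(r,0))
go(.5,-.2,.021,np.degrees(th))
c=a["frame"][140:235,175:290]
cv2.imwrite("pics/c5.png",cv2.resize(c,None,fx=6,fy=6,interpolation=cv2.INTER_CUBIC))
E
```

```text
[[-30.6, 15.4], [-30.8, -13.4], [-47.4, -13.0], [-47.2, 15.8]] [-39.    1.2]
clock 11.2 pos [ 0.3961 -0.3603  0.0906] yaw 56.72 F [-0.2 -0.1 -0.3] w 0.0002 q [-0.87  0.35  1.82  0.    0.97 -0.29]
-> row [ 0.3821 -0.0023  0.1392] -0.001 mm 203.3
```

View pics/c5.png

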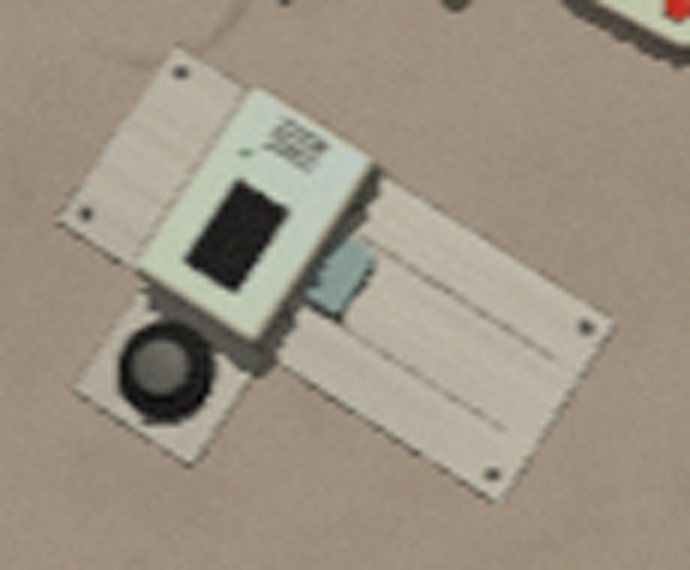

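The rear edge is at x of about -47.8 mm (visible blue (310,290) to (372,262)), so it needs about 6.8 mm more. That puts the TCP end at reader x of about -51.

```bash
python3 - <<'E'
from fit import *
t=o+R@(-.080,.0012);go(*t,.03,np.degrees(th))
E
```

```text
clock 11.2 pos [ 0.3961 -0.3603  0.0906] yaw 56.72 F [-0.2 -0.1 -0.3] w 0.0002 q [-0.87  0.35  1.82  0.    0.97 -0.29]
-> row [ 0.3886 -0.0006  0.1212] -0.001 mm 203.5
```

Call:
step_arm(moves=[0.09,0,0,-0.001,1,0.18,0,0,-0.001,1,0.27,0,0.03,-0.001,1,0.34,0,0.08,-0.001,1,0.37,0,0.11,-0.001,1])

```text
clock: 11.7
position: [0.4989, -0.1999, 0.0344]
ee_rot: [-0.001, 0.878, 0.479, -0.0]
contact_force: [-0.7, 0.2, 0.2]
width: -0.0003
```

Call:
step_arm(moves=[0.0,0,0.01,0,1,0.0,0,0.01,0,1,0,0,0.01,0,1,0,0,0.01,0,1])

```text
clock: 12.1
position: [0.4985, -0.2053, 0.0315]
ee_rot: [0.001, 0.879, 0.477, 0.0]
contact_force: [-0.5, 0.7, 0.3]
width: 0.0002
```

```bash
python3 - <<'E'
from fit import *
t=o+R@(-.051,.0012);go(*t,.0206,np.degrees(th))
E
```

```text
clock 12.1 pos [ 0.4985 -0.2053  0.0315] yaw 57.02 F [-0.5  0.7  0.3] w 0.0002 q [-0.52  0.43  1.88 -0.    0.83  0.06]
-> row [ 0.075  -0.0014  0.0217] 0.0006 mm 39.0
```

Call:
step_arm(moves=[0,-0.0014,0.021,0.0006,1,0.015,-0.0014,0.021,0.0006,1,0.03,-0.0014,0.021,0.0006,1,0.045,-0.0014,0.021,0.0006,1,0.055,-0.0014,0.021,0.0006,1])

```text
clock: 12.6
position: [0.5133, -0.18, 0.0202]
ee_rot: [0.0, 0.879, 0.477, 0.0]
contact_force: [0.2, -0.3, 0.5]
width: -0.0002
```

```bash
python3 - <<'E'
from fit import *
t=o+R@(-.051,.0012);go(*t,.0206,np.degrees(th))
E
```

```text
clock 12.6 pos [ 0.5133 -0.18    0.0202] yaw 57.01 F [ 0.2 -0.3  0.5] w -0.0002 q [-0.47  0.45  1.88  0.    0.81  0.11]
-> row [ 0.0164  0.0013 -0.0007] 0.0005 mm 8.2
```

Call:
step_arm(moves=[0.005,0,0,0,1,0.009,0,0,0,1,0.013,0,0,0,1,0.016,0,0,0,1,0.016,0,0,0,1])

```text
clock: 13.1
position: [0.517, -0.1739, 0.0201]
ee_rot: [0.0, 0.879, 0.477, 0.0]
contact_force: [-0.4, 0.1, -0.5]
width: -0.0001
```

Call:
step_arm(moves=[0,0,0,0,1,0,0,0,0,1])

```text
clock: 13.3
position: [0.5169, -0.1741, 0.0201]
ee_rot: [0.0, 0.879, 0.477, -0.0]
contact_force: [-0.5, 0.4, 0.5]
width: -0.0
```

```bash
python3 - <<'E'
from fit import *
t=o+R@(-.051,.0012);go(*t,.0206,np.degrees(th))
E
```

```text
clock 13.3 pos [ 0.5169 -0.1741  0.0201] yaw 56.97 F [-0.5  0.4  0.5] w -0.0 q [-0.45  0.45  1.87 -0.    0.82  0.12]
-> row [ 0.0025  0.0016 -0.001 ] 0.0003 mm 1.6
```

Another 1.2 mm, then back off and look.

Call:
step_arm(moves=[0.0012,0,0,0,1,0.0025,0,0,0,1,0.0025,0,0,0,1,0.0025,0,0,0,1])

```text
clock: 13.7
position: [0.5177, -0.1729, 0.0201]
ee_rot: [0.0, 0.879, 0.477, 0.0]
contact_force: [-0.1, -0.1, 0.2]
width: -0.0003
```

Call:
step_arm(moves=[-0.02,0,0,0,1,-0.06,0,-0.06,0,1,-0.15,0,-0.12,0,1,-0.25,0,-0.14,0,1,-0.34,0,-0.14,0,1])

```text
clock: 14.2
position: [0.4249, -0.3179, 0.0923]
ee_rot: [0.002, 0.879, 0.478, 0.001]
contact_force: [1.5, -1.0, 0.1]
width: -0.0001
```

Call:
step_arm(moves=[-0.05,0,0,0,1,-0.1,0,0,0,1,-0.1,0,0,0,1,-0.1,0,0,0,1])

```text
clock: 14.6
position: [0.3971, -0.3576, 0.09]
ee_rot: [-0.0, 0.879, 0.476, 0.0]
contact_force: [0.2, -0.3, 0.2]
width: 0.0001
```

```bash
python3 - <<'E'
from fit import *
a=grab("top","top6")
for r in mailer(a): print(r,np.mean(r,0))
c=a["frame"][140:235,175:290]
cv2.imwrite("pics/c6.png",cv2.resize(c,None,fx=6,fy=6,interpolation=cv2.INTER_CUBIC))
go(.4857,-.0926,.1,np.degrees(th))
E
```

```text
[[-31.6, 15.6], [-28.3, -11.9], [-39.4, -13.1], [-42.6, 14.4]] [-35.475   1.25 ]
clock 14.65 pos [ 0.3975 -0.3569  0.09  ] yaw 56.94 F [-0.1  0.4 -1.4] w -0.0002 q [-0.86  0.35  1.82  0.    0.97 -0.29]
-> row [ 0.5393 -0.1406 -0.0196] 0.0002 mm 278.8
```

View pics/c6.png

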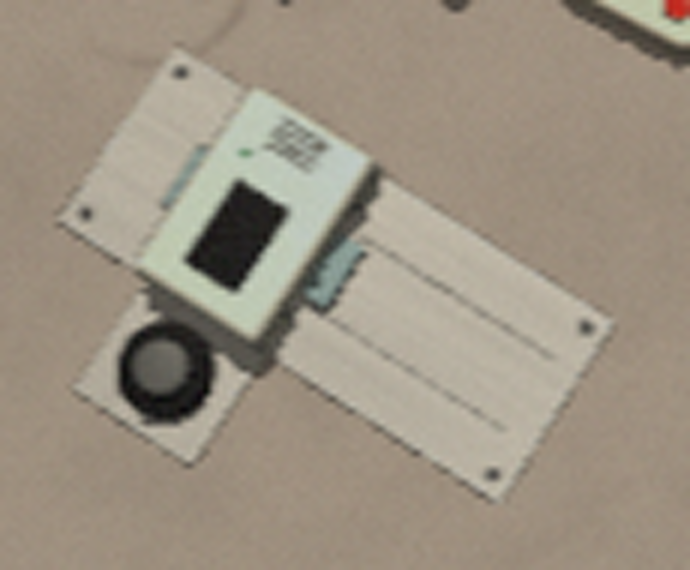

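Both ends now show: a strip at the exit at about (185,178) and the rear end at about (337,275). I'll measure the exit edge numerically by edge profile, rear edge likewise.

```bash
python3 - <<'E'
from fit import *
a=load("top6");f=a["frame"].astype(np.float32)
col=f[...,2]-f[...,0]  # R-B: low on blue
b0=load("top0")["frame"].astype(np.float32);c0=b0[...,2]-b0[...,0]
for lo,hi in((-50,-33),(36,50)):
  xs=np.arange(lo,hi,1.)
  acc=[]
  for y in np.arange(-9,12,1.5):
    P=[[*(o+R@np.array([x,y])/1000),.013] for x in xs]
    uv=proj(a,P).astype(np.float32)
    g=lambda c:cv2.remap(c,uv[:,:1],uv[:,1:],cv2.INTER_LINEAR).ravel()
    acc.append(g(col)-g(c0))
  print([(int(x),round(float(v),1)) for x,v in zip(xs,np.mean(acc,0))])
E
```

```text
[(-50, -0.2), (-49, -0.1), (-48, 0.1), (-47, 0.3), (-46, 0.2), (-45, -1.1), (-44, -3.9), (-43, -8.7), (-42, -16.5), (-41, -24.3), (-40, -29.5), (-39, -32.1), (-38, -33.0), (-37, -32.6), (-36, -31.3), (-35, -28.9), (-34, -25.5)]
[(36, -12.0), (37, -20.1), (38, -24.8), (39, -24.6), (40, -19.3), (41, -12.1), (42, -5.4), (43, -0.9), (44, 0.7), (45, 1.1), (46, 1.0), (47, 0.7), (48, 0.5), (49, 0.6)]
```

Edges are at about -42.0 and +40.7 mm, so the mailer is centred within about 0.7 mm, which is inside my calibration error. Next is the button.

```bash
python3 - <<'E'
from fit import *
t=o+R@(0,.0727);print(t);go(*t,.1,np.degrees(th))
E
```

```text
[ 0.48622871 -0.09167633]
clock 14.65 pos [ 0.3975 -0.3569  0.09  ] yaw 56.94 F [-0.1  0.4 -1.4] w -0.0002 q [-0.86  0.35  1.82  0.    0.97 -0.29]
-> row [ 0.5414 -0.1407 -0.0196] 0.0002 mm 279.9
```

Call:
step_arm(moves=[0.08,-0.022,-0.02,0,1,0.17,-0.045,-0.02,0,1,0.26,-0.068,-0.02,0,1,0.35,-0.091,-0.02,0,1,0.44,-0.114,-0.02,0,1])

```text
clock: 15.15
position: [0.4702, -0.1388, 0.1002]
ee_rot: [-0.0, 0.879, 0.478, 0.0]
contact_force: [0.0, -0.6, 0.5]
width: -0.0004
```

Call:
step_arm(moves=[0.06,-0.016,0,0,1,0.1014,-0.0267,0,0,1,0.1014,-0.0267,0,0,1,0.1014,-0.0267,0,0,1])

```text
clock: 15.55
position: [0.4862, -0.0911, 0.1001]
ee_rot: [0.0, 0.878, 0.478, -0.0]
contact_force: [-0.5, 0.6, 0.4]
width: 0.0004
```

```bash
python3 - <<'E'
from fit import *
t=o+R@(0,.0727);go(*t,.05,np.degrees(th))
b=grab("scene","s7");cv2.imwrite("pics/c7.png",cv2.resize(b["frame"][130:230,180:300],(720,600),interpolation=2))
for z in (.004,.01,.015,.02,.025,.03): print(z,((proj(b,[*t,z])-[180,130])*6).round(0))
E
```

```text
clock 15.55 pos [ 0.4862 -0.0911  0.1001] yaw 57.15 F [-0.5  0.6  0.4] w 0.0004 q [-0.33  0.29  1.89 -0.    0.96  0.25]
-> row [-0.0009  0.0008  0.1001] 0.0013 mm 50.1
0.004 [[227. 398.]]
0.01 [[226. 383.]]
0.015 [[226. 371.]]
0.02 [[226. 358.]]
0.025 [[225. 346.]]
0.03 [[225. 333.]]
```

View pics/c7.png

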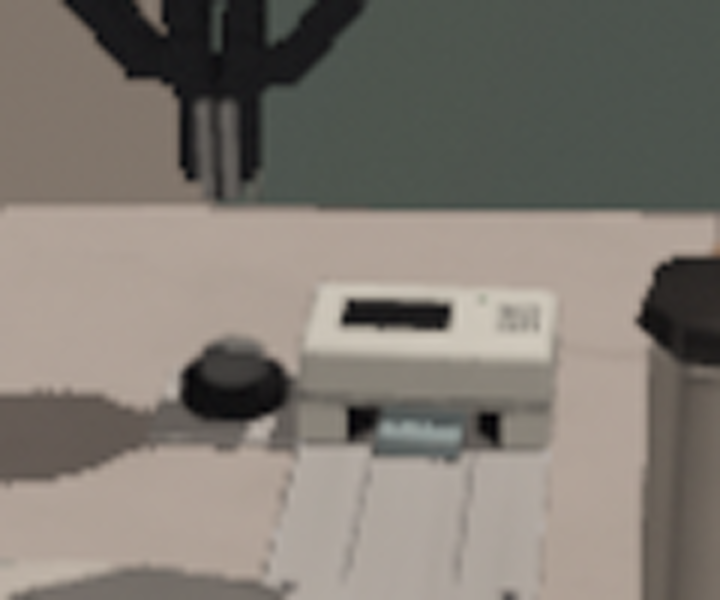

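The fingers hang above the button. The grey cap top at about (233,345) is at z ≈ 0.025, and the mailer end sits in the mouth at (418,432). Descending in small steps.

Call:
step_arm(moves=[-0.001,0.003,0.04,0.0013,1,-0.001,0.003,0.09,0.0013,1,-0.001,0.003,0.115,0.0013,1,-0.001,0.003,0.115,0.0013,1,-0.001,0.003,0.115,0.0013,1])

```text
clock: 16.1
position: [0.4872, -0.0942, 0.0427]
ee_rot: [-0.0, 0.88, 0.475, -0.0]
contact_force: [0.1, -0.1, 0.7]
width: 0.0005
```

Call:
step_arm(moves=[0,0,0.003,0,1,0,0,0.006,0,1,0,0,0.006,0,1,0,0,0.006,0,1])

```text
clock: 16.5
position: [0.4877, -0.0935, 0.0401]
ee_rot: [0.001, 0.88, 0.475, 0.0]
contact_force: [0.3, -1.0, 1.3]
width: -0.0001
```

Call:
step_arm(moves=[0,0,0.003,0,1,0,0,0.006,0,1,0,0,0.006,0,1,0,0,0.006,0,1])

```text
clock: 16.9
position: [0.4877, -0.0935, 0.0368]
ee_rot: [0.0, 0.88, 0.475, 0.0]
contact_force: [0.7, -1.0, 3.0]
width: 0.0001
```

Call:
step_arm(moves=[0,0,0.002,0,1,0,0,0.004,0,1,0,0,0.004,0,1])

```text
clock: 17.2
position: [0.4877, -0.0935, 0.0347]
ee_rot: [0.0, 0.88, 0.475, 0.0]
contact_force: [-0.2, -1.7, 4.4]
width: 0.0003
```

Call:
step_arm(moves=[0,0,0.002,0,1,0,0,0.004,0,1,0,0,0.004,0,1])

```text
clock: 17.5
position: [0.4877, -0.0935, 0.0339]
ee_rot: [0.001, 0.88, 0.475, 0.0]
contact_force: [-1.8, -1.2, 14.5]
width: 0.0004
```

Call:
step_arm(moves=[0,0,0.001,0,1,0,0,0.002,0,1,0,0,0.002,0,1])

```text
clock: 17.8
position: [0.4878, -0.0936, 0.0337]
ee_rot: [0.001, 0.88, 0.475, 0.0]
contact_force: [-3.2, -0.1, 21.7]
width: -0.0
```

At TCP z ≈ 0.034 the force rose sharply after passing about 5 N, about 6 mm after first contact. The button is at its stop. Releasing and retreating.

Call:
step_arm(moves=[0,0,-0.02,0,1,0,0,-0.06,0,1,0,0,-0.14,0,1,0,0,-0.2,0,1,0,0,-0.2,0,1])

```text
clock: 18.3
position: [0.4893, -0.0935, 0.1348]
ee_rot: [0.002, 0.88, 0.475, 0.002]
contact_force: [1.0, 0.8, 0.1]
width: 0.0
```

Call:
step_arm(moves=[-0.1,0,0,0,1,-0.2,0,0,0,1,-0.3,0,0,0,1,-0.4,0,0,0,1,-0.44,0,0,0,1])

```text
clock: 18.8
position: [0.3638, -0.2789, 0.1301]
ee_rot: [-0.001, 0.881, 0.474, -0.001]
contact_force: [0.4, 0.2, 0.4]
width: -0.0
```

Call:
step_arm(moves=[0,0,0,0,1,0,0,0,0,1,0,0,0,0,1])

```text
clock: 19.1
position: [0.3667, -0.2757, 0.1308]
ee_rot: [-0.001, 0.88, 0.476, 0.0]
contact_force: [0.6, 0.0, 0.4]
width: 0.0002
```

```bash
python3 - <<'E'
from fit import *
a=grab("top","top8");b=grab("scene","s8")
for r in mailer(a): print(r,np.mean(r,0))
print("diff vs before press", np.abs(a["frame"][140:235,175:290].astype(int)-load("top6")["frame"][140:235,175:290]).max(2).reshape(-1).tolist().__len__(), (np.abs(a["frame"][140:235,175:290].astype(int)-load("top6")["frame"][140:235,175:290]).max(2)>25).sum())
cv2.imwrite("pics/c8.png",np.hstack([cv2.resize(a["frame"][100:250,160:360],(400,300),interpolation=2),cv2.resize(b["frame"][150:250,190:323],(400,300),interpolation=2)]))
print(manip.get_state()["position"],manip.get_state()["clock"])
E
```

```text
[[-31.4, 15.5], [-30.3, -12.5], [-40.5, -12.7], [-41.6, 15.2]] [-35.95    1.375]
diff vs before press 10925 698
[ 0.36708949 -0.27590483  0.13124302] 19.2
```

View pics/c8.png

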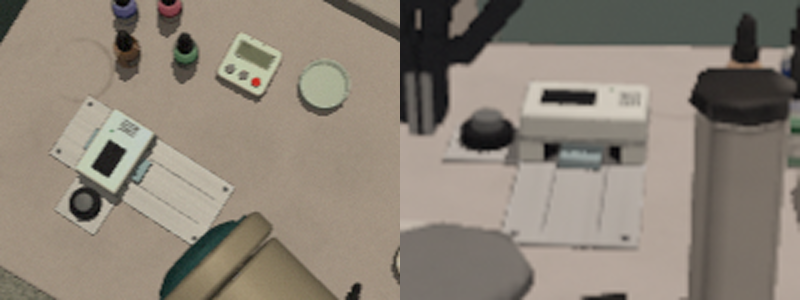

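The mailer shows at both ends of the housing, at about (92,137) and (140,172). The button is up at (85,203), the timer, dish and green bottle are in place, and the arm is clear of everything.

```bash
python3 -c "
from rig import job;print(job.sign_off())"
```

```text
the job is handed in; nothing more can be done
None
```

I laid the larger mailer flat in the lane, pushed it into the tunnel until it sat centred, then pressed the reader's button fully down and let it come up. I handed the job in at about 19 s.

- **First grip missed:** the first grip closed on top of the mailer, with a force of about 11 N. I opened the fingers, went about 5 mm lower and gripped it properly.
- **Centring:** before the press, the mailer's ends measured about -42.0 and +40.7 mm, so it was about 0.7 mm short of centre. That is within the camera error of about 1–2 mm. My two ways of locating the reader's centre, the plate edges and the housing corners, differed by about 1 mm. After the press the visible rear end read the same within about 0.5 mm.
- **Button:** it travelled about 6 mm. The force passed 4–5 N and then rose sharply at the stop, to at most about 22 N. The button's return was checked only by eye: it looks up in the last picture.
- **Other objects:** by eye, the timer, petri dish and green dropper bottle look undisturbed in the last picture; I did not measure them again. The arm was clear of everything, with the TCP 0.13 m above the worktop. A pixel comparison around the reader from before to after the press flagged 698 pixels as changed. I put this down to the arm and its shadow, but did not check further.

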